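Make up a check load on the mended spring scale

TASK

The mended spring scale has to be checked: thread the steel rings from the mat over the spindle on its pan, one at a time, until the pan's pointer comes to rest between the two bars of the clip on the gauge post. Set every ring down gently, lying flat on the stack, never force the pan down beyond the clip nor push the scale hard, leave the rings you do not need off the scale, and leave everything else on the table where it is.

Things in the scene. Friction and masses are not known exactly. Their poses are not given: they have to be found in the camera images.
- ring1: One of four like plain steel rings lying flat on the blue mat: outside diameter 50 mm, bore 17 mm, height 14 mm. Origin: centre of the underside, z along the bore. Its mass is hidden, somewhere from 0.16 to 0.23 kg, different for each.
- ring2: One of four like plain steel rings lying flat on the blue mat: outside diameter 50 mm, bore 17 mm, height 14 mm. Origin: centre of the underside, z along the bore. Its mass is hidden, somewhere from 0.16 to 0.23 kg, different for each.
- ring3: One of four like plain steel rings lying flat on the blue mat: outside diameter 50 mm, bore 17 mm, height 14 mm. Origin: centre of the underside, z along the bore. Its mass is hidden, somewhere from 0.16 to 0.23 kg, different for each.
- ring4: One of four like plain steel rings lying flat on the blue mat: outside diameter 50 mm, bore 17 mm, height 14 mm. Origin: centre of the underside, z along the bore. Its mass is hidden, somewhere from 0.16 to 0.23 kg, different for each.
- scale: Spring scale, fixed to the table: white housing 150 x 150 mm, top at 66 mm; a flat round aluminium pan, 110 mm across, stands over it. Origin: centre of the underside, z up. A thin gauge post, 130 mm high, stands 107 mm from the centre on the scale's +y side and carries the clip. Only the pan moves.
- pan_top (a point): Centre of the pan's upper face, 130 mm above the table when empty; it sinks with the pan. On the pan stands one plain steel spindle, 13 mm in diameter and 52 mm high above the pan's face, with its top edge bevelled 2 mm. The spindle stands fast on an eccentric foot: its axis is 7 mm off this centre, in a direction that differs each time and is not reported: look or feel for it (it stays there through the whole job). A ring drops over it with 2 mm play all round.
- pan (a joint): How far the pan has sunk, m: 0 empty, bottom stop at 0.055. Soft damped spring, about 175 N/m, so each ring sinks it by 9 to 13 mm and 1 N of push sinks it by 5.7 mm; it springs back up when let go.
- pointer (a point): Tip of the thin dark pointer (2 mm thick) fixed to the pan, 88 mm from the pan's centre on the scale's +y side; it moves straight down with the pan.
- mark (a point): Midpoint of the gap between the two horizontal bars of the C-shaped dark clip on the gauge post, straight below the pointer when the pan is empty (24 to 31 mm below). The gap is 16 mm high; the bars begin just beyond the pointer's tip. The pointer stands between the bars when it is within 8 mm above or below this point. Two or three rings bring it there.
- mat: Fixed flat blue mat, 250 x 250 mm and 3 mm thick, on which the rings lie, with at least 45 mm between them. Origin: centre of the underside. A bolt stands on its head at its centre (34 mm high, 23 mm across).
- bolt: Bystander: dark bolt standing on its head at the middle of the mat, 34 mm high, 23 mm across. Origin: centre of its underside.
- charger_brick: Bystander: black charger block 50 x 30 x 24 mm, lying between the mat and scale on the robot's side. Origin: centre of its underside.
- screwdriver: Bystander: screwdriver with blue handle, lying beyond the work area. Origin: underside.
- wrench: Bystander: steel wrench lying beyond the work area. Origin: underside.
Mind the look-alikes: they are no part of the job. Leave any green or purple look-alike of the ring3 alone.

How it is judged:
By the outcome, as a careful person would: the job done as asked, in the order asked, and still so for the second after the job is handed in, with the robot touching nothing.
It also fails if it takes over 72 s, if anything falls off the work surface, if the arm or the gripper's body presses on something with over 40 N, if the wrist force passes 120 N, or if a joint passes its speed limit or range.

ROBOT

A 6-joint arm with a two-finger parallel gripper is mounted at the origin on the work surface. World frame = base frame: x ahead of the robot, y to its left, z up, the work surface at z = 0. Lengths are in m, angles in rad, forces in N, time in s.
With the tool pointing down it reaches from about 0.325 to 0.9 m from the base axis. Payload 3.5 kg.
Tool frame: the origin (TCP) lies between the finger pads; the fingertips stand 25 mm ahead of it and the grasp point (between the pads) lies 6 mm ahead of it (bot.tip_reach is the distance from the TCP to the fingertips, in m); z points along the fingers, x is the direction in which the jaws open and shut, and the axes are right-handed (so a half turn about z gives the same grasp; the last joint's range is limited). The gripper opens to 85 mm and grips with 20 to 120 N. Pads are 22 mm wide; open, the fingers measure 114 mm over their backs; the gripper's body (76 mm by 85 mm) begins 54 mm behind the grasp point. The pads swing forward as they close: fully open they stand 13 mm farther back than shut.
Start: joints at [-1.215, 0.276, -0.026, 1.268, 0, 1.467], TCP at [0.277, -0.56, 0.256] pointing down, gripper open.
Joint ranges: [-3.12, 3.12], [-0.85, 1.88], [-1.08, 1.24], [-1.95, 2.15], [-1.57, 1.53], [-3.14, 3.14]. Speed limits (rad/s): [2.57, 2.57, 3.14, 3.14, 3.14, 3.14].

INTERFACE

Orientations are given as a rotation vector (axis times angle).
In Python, from rig import bot gives the robot as it stands.
- The arm moves only by the tool carry_out, never from a script. Its argument "commands" is a list of rows, each an object of numbers: "dx", "dy", "dz": the shift along the tool's x, y, z in mm; "wx", "wy", "wz": the turn, a rotation vector about the tool's x, y, z in degrees. In form: [{"dx": .., "dy": .., "dz": .., "wx": .., "wy": .., "wz": ..}, ...]. A call has 1 to 12 rows; each row is the pose to reach, as a shift and turn from the pose measured when the call began, along the tool's axes at that moment; what a row does not reach only later rows make up. A row lasts 1/10 s, in which the tool goes at most 50 mm and 8.59 degrees, less where a joint would pass 70% of its speed; a pose out of reach is approached as far as the arm can. A call with a gripper value outside its range is refused whole. "gripper" is the finger opening in mm, from 0 to 85.4, set as the call begins (left out, the last holds). The fingers move at their own pace and stop on an object; "newtons" is the grip in N (left out, the last holds). Time passes only in rows, so rows that repeat a pose let the fingers close. It gives the time, the measured TCP pose, the force and the opening at its end, in the units of the state.
- bot.read_state(): the state, without advancing time (a new reading comes with each control period).
- bot.snapshot(name): name is "scene" or "top"; returns the picture (384x512x3 uint8, red, green, blue); there is no depth.
- bot.camera_params(name): a dict with "fx", "fy", "cx", "cy" (pixels), "dist" ([k1, k2, p1, p2, k3] as OpenCV has them; the pictures are not rectified), "pose" (4x4, takes a point from camera to world coordinates). Camera axes: x right, y up, looking along -z (the intrinsics and any distortion apply to the point x, -y, -z); pixel columns grow to the right and rows downward; lengths in m; the calibration is good to about 2 mm. A picture is of the moment at which its call begins. camera_params takes no time and is no camera call.
- bot.hand_in(): hands the job in, once; it reports no verdict.
Trained networks look in the newest picture that a camera, given by its name, has taken for a name from the list of things; names that differ only in an ending like _2 or _b are one class to them, and where a whole thing is asked for, a point or a joint stands for the part that bears it (a point fixed in the world has none). Each returns a list of dicts, best first, with "score" (0 to 1); they miss things now and then, are a little off and sometimes report something else, mostly with a low value. They report only what shows in the picture. A call takes as long as a camera call. They do not tell look-alikes from the thing itself.
- bot.cut_out(camera, label): "pixels" (384x512 bool, what is visible of it) and "rect" ([centre column, centre row, width, height] in pixels, round what is visible of it).
The state is a dict: "t": time; "joints": joint angles; "joint_velocities": joint speeds; "joint_torque": joint torques, N m; "tool_pos": TCP position; "tool_rot": TCP orientation; "force": force on the tool from outside, world axes, zero at the start; "wrist_torque": the same for the moment, N m; "finger_gap": finger opening in m.
Only numpy, scipy, OpenCV 4.12 (cv2) and the standard library are available. Lean on these libraries where they do the work, as an engineer would, in place of code of your own. Each camera call takes 0.05 s, during which the arm holds its last target.

## Working session

There is one attempt and no reset: what is moved stays moved. The work goes in short steps, Python scripts to look and compute and a tool call to move; the robot and the scene stay as the last step left them, time stands still between calls to the robot, and variables do not carry over. Pictures are saved under pics/ and viewed, and the job is handed in when it is done.

Besides the shell and the picture viewer there is one more tool, called after ">>>" as name([rows], argument=value, ...), one row to a line, values as JSON. carry_out: Moves the arm, as the interface text tells. Its arguments: {"type":"object","properties":{"commands":{"type":"array"},"gripper":{"type":"number"},"newtons":{"type":"number"}},"required":["commands"]}

```bash
mkdir -p pics; ls
python3 - <<'E'
from rig import bot
import cv2
for n in("scene","top"):
    im=bot.snapshot(n); cv2.imwrite(f"pics/a_{n}.png",im[:,:,::-1])
    p=bot.camera_params(n); print(n,p)
print(bot.read_state())
E
```

```text
pics
scene {'fx': 489.82317910508516, 'fy': 489.82317910508516, 'cx': 261.3048840735118, 'cy': 192.92067993532814, 'dist': array([-0.19975238,  0.        ,  0.        ,  0.        ,  0.        ]), 'pose': array([[-0.14761512, -0.52937985,  0.83544405,  1.3367366 ],
       [ 0.98902019, -0.08497683,  0.12090494,  0.13662307],
       [ 0.00698875,  0.84411843,  0.53611122,  0.61362737],
       [ 0.        ,  0.        ,  0.        ,  1.        ]])}
top {'fx': 369.1294701587698, 'fy': 369.1294701587698, 'cx': 254.13693961474928, 'cy': 190.98257008456164, 'dist': array([-0.01570114,  0.        ,  0.        ,  0.        ,  0.        ]), 'pose': array([[ 5.76823324e-03,  9.96432558e-01, -8.41955207e-02,
         5.10683559e-01],
       [-9.99367242e-01,  2.78904975e-03, -3.54589334e-02,
        -7.33040658e-04],
       [-3.50976102e-02,  8.43467808e-02,  9.95818145e-01,
         8.11610827e-01],
       [ 0.00000000e+00,  0.00000000e+00,  0.00000000e+00,
         1.00000000e+00]])}
{'t': 0.1, 'joints': array([-1.21543251e+00,  2.77072287e-01, -2.77412235e-02,  1.26798366e+00,
        5.51186904e-06,  1.46739095e+00]), 'joint_velocities': array([-0.00073229, -0.00153919,  0.00161033,  0.00025422,  0.0018349 ,
       -0.00077793]), 'joint_torque': array([-1.38500172e-05, -4.46707892e+01,  2.96128392e+01,  8.44385242e-03,
       -5.88778221e-05,  1.30860425e-05]), 'tool_pos': array([ 0.27654106, -0.55976912,  0.25526311]), 'tool_rot': array([-2.66731600e+00,  1.65749680e+00,  2.47772175e-03]), 'force': array([-0.21298544,  0.15180775, -0.31791847]), 'wrist_torque': array([ 0.02515626, -0.02191207, -0.03822354]), 'finger_gap': 0.08545218811235646}
```

View pics/a_scene.png

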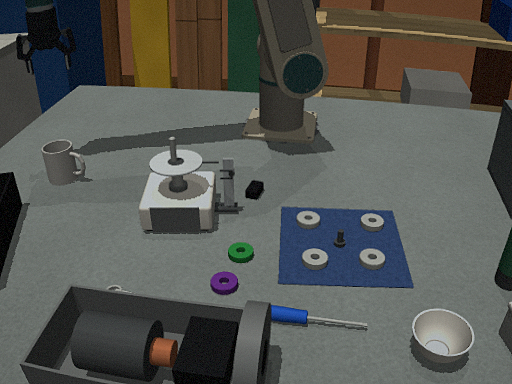

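View pics/a_top.png

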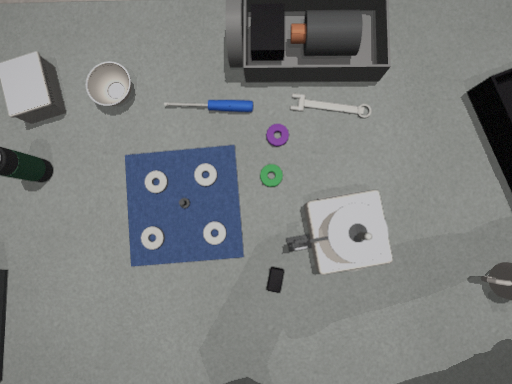

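```bash
cat > h.py <<'E'
import numpy as np, cv2
from rig import bot
from scipy.spatial.transform import Rotation as R
def cam(n):
    p=bot.camera_params(n); K=np.array([[p['fx'],0,p['cx']],[0,p['fy'],p['cy']],[0,0,1]]); return K,np.array(p['dist']),p['pose']
def ray(n,uv):
    K,d,T=cam(n); q=cv2.undistortPoints(np.array(uv,float).reshape(-1,1,2),K,d).reshape(-1,2)
    v=np.c_[q[:,0],-q[:,1],-np.ones(len(q))]@T[:3,:3].T
    return T[:3,3],v
def onz(n,uv,z):
    o,v=ray(n,uv); return o+v*((z-o[2])/v[:,2])[:,None]
def proj(n,P):
    K,d,T=cam(n); P=np.atleast_2d(P); c=(P-T[:3,3])@T[:3,:3]; c=c*[1,-1,-1]
    return cv2.projectPoints(c.reshape(-1,1,3),np.zeros(3),np.zeros(3),K,d)[0].reshape(-1,2)
def st():
    s=bot.read_state(); print('t',round(s['t'],2),'p',np.round(s['tool_pos']*1000,1),'F',np.round(s['force'],2),'gap',round(s['finger_gap']*1000,1)); print(np.round(R.from_rotvec(s['tool_rot']).as_matrix(),3)); return s
E
python3 - <<'E'
from h import *
im={n:bot.snapshot(n) for n in('scene','top')}
for n in im: cv2.imwrite(f'pics/b_{n}.png',im[n][:,:,::-1])
for n in('top','scene'):
  for l in('ring1','scale','pan_top','pan'):
    r=bot.cut_out(n,l)
    for i,k in enumerate(r):
        m=k['pixels']; ys,xs=np.nonzero(m)
        print(n,l,round(k['score'],2),np.round(k['rect'],1),m.sum())
        np.save(f'm_{n}_{l}_{i}.npy',m)
# enlarged crops
i=im['top'][170:290,270:410]; cv2.imwrite('pics/b_topz.png',cv2.resize(i[:,:,::-1],None,fx=5,fy=5,interpolation=cv2.INTER_CUBIC))
i=im['scene'][125:240,130:270]; cv2.imwrite('pics/b_scz.png',cv2.resize(i[:,:,::-1],None,fx=5,fy=5,interpolation=cv2.INTER_CUBIC))
st()
E
```

```text
top ring1 0.96 [218.6 233.4  20.5  20.1] 383
top ring1 0.74 [155.4 183.1  24.4  19.9] 385
top ring1 0.73 [206.4 174.3  24.9  19.7] 416
top ring1 0.71 [278.6 134.2  21.8  19.7] 337
top ring1 0.64 [154.6 238.2  26.4  22.7] 429
top ring1 0.57 [270.1 174.8  22.5  23.1] 407
top scale 0.25 [208.2 174.9  23.4  21.7] 369
top pan_top 0.84 [348.3 231.4  76.   59.5] 2929
top pan_top 0.74 [186.1 201.2   8.5   8.6] 60
top pan 0.87 [354.5 232.1  72.2  56.9] 2750
scene ring1 0.96 [242.1 252.1  26.9  21.3] 442
scene ring1 0.92 [373.7 258.1  31.2  19.1] 463
scene ring1 0.76 [314.1 258.4  30.2  20.4] 471
scene ring1 0.69 [309.9 220.2  26.9  20.5] 374
scene ring1 0.68 [372.6 221.6  28.4  22.9] 383
scene ring1 0.59 [226.1 283.6  26.9  24.7] 522
scene scale 0.78 [187.4 183.2 101.1  93.9] 5995
scene scale 0.19 [372.2 223.1  27.1  22.1] 311
scene pan_top 0.6 [180.8 161.1  60.6  43.1] 1343
t 0.6 p [ 276.8 -560.4  256.3] F [ 0.15  0.05 -0.09] gap 85.5
[[ 0.443 -0.897  0.   ]
 [-0.897 -0.443 -0.   ]
 [ 0.     0.    -1.   ]]
```

View pics/b_topz.png

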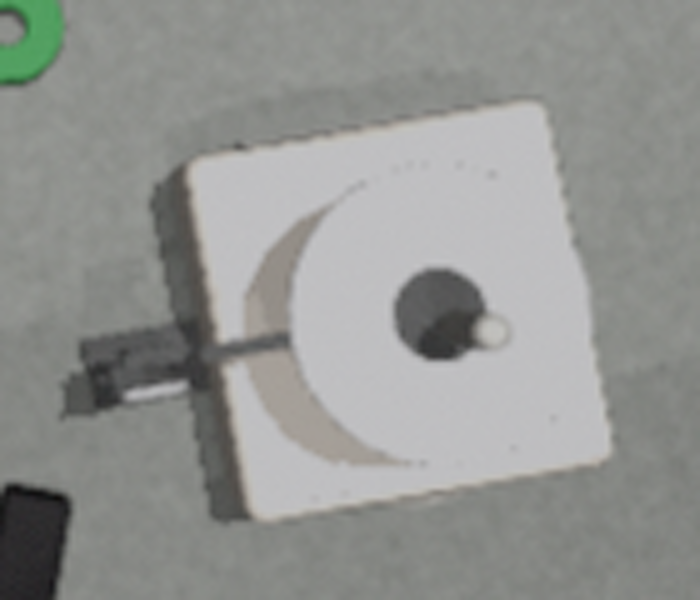

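View pics/b_scz.png

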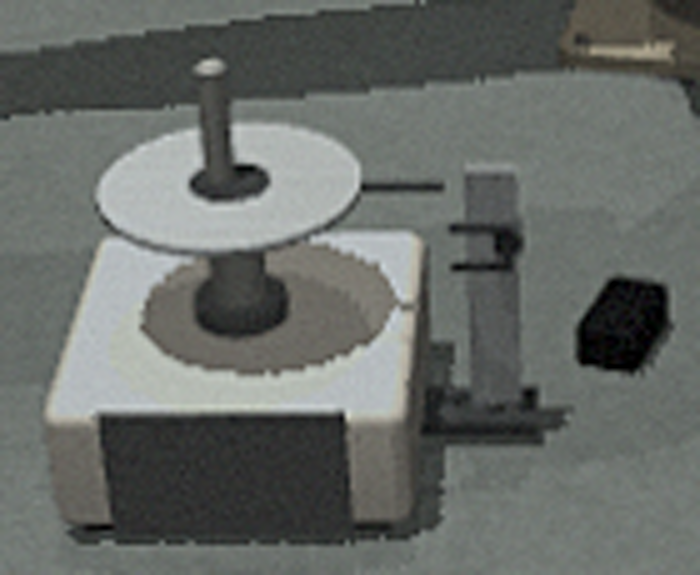

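Run:
```python
from h import *
# rings on the top: bright on blue
for n,c in (('top',[(214,233),(155,182),(206,175),(152,238)]),('scene',[(315,258),(373,258),(309,220),(372,221)])):
    im=cv2.imread(f'pics/b_{n}.png').astype(int)
    for u,v in c:
        s=18; w=im[v-s:v+s,u-s:u+s]; 
        mask=(w[:,:,2]>110).astype(np.uint8)
        cs,_=cv2.findContours(mask,cv2.RETR_EXTERNAL,cv2.CHAIN_APPROX_NONE)
        k=max(cs,key=cv2.contourArea)+[u-s,v-s]
        e=cv2.fitEllipse(k.astype(np.float32)); 
        print(n,np.round(e[0],1),np.round(e[1],1), np.round(onz(n,[e[0]],0.017 if n=='top' else .012)[0]*1000,1))
# spindle
a=onz('top',[(368.0,235.6)],.182)[0]; b=onz('scene',[(171.4,138.1)],.182)[0]; print('spindle',a,b)
im=cv2.imread('pics/b_scene.png').astype(int).sum(2)
for r in range(134,163,2): print(r,im[r,160:190]//3)
# pan ellipse: bright
im=cv2.imread('pics/b_scene.png').astype(int).sum(2)//3
```

```text
top [214.  232.6] [22.4 22.9] [487.8 113.3  17. ]
top [155.2 181.2] [21.7 22.3] [598.8 244.5  17. ]
top [205.  174.1] [22.  22.4] [614.5 135.   17. ]
top [151.6 237.5] [21.7 22.9] [476.3 248.9  17. ]
scene [314.6 256.3] [15.6 24.9] [606.8 135.   12. ]
scene [372.  256.3] [15.1 24.7] [591.1 245.6  12. ]
scene [307.9 217.3] [12.9 22.3] [479.3 113.4  12. ]
scene [372.  219.8] [12.3 22.1] [467.6 250.3  12. ]
spindle [ 0.48921624 -0.17018609  0.182     ] [ 0.48926956 -0.16974908  0.182     ]
134 [67 59 62 60 65 67 67 65 65 68 68 69 61 69 70 67 67 65 68 69 64 72 66 67
 63 68 66 64 65 66]
136 [66 62 67 67 64 63 65 63 65 63 57 63 89 83 59 63 69 61 66 63 69 64 65 66
 66 70 69 66 72 65]
138 [ 66  66  66  70  71  66  64  62  80 136 162 165 158 147 119  76  64  69
  65  70  68  69  68  65  67  62  72  71  68  67]
140 [66 63 70 65 64 64 69 70 61 63 64 60 65 54 55 63 65 67 69 68 70 64 68 64
 65 67 76 68 68 70]
142 [68 61 65 70 65 66 70 67 64 68 76 78 74 66 61 63 66 68 67 70 68 65 69 71
 65 65 69 65 66 69]
144 [65 63 67 61 68 67 63 62 66 65 74 79 75 68 60 60 72 76 74 71 78 82 79 79
 82 81 76 80 81 
[... 446 characters left out ...]
 62  45 150 189
 184 180 178 180 180 179 179 177 181 181 177 177]
154 [183 187 183 185 181 184 180 185 184 181 121  61  83  78  65  51 120 175
 182 180 175 178 178 172 176 178 180 176 179 176]
156 [182 181 184 185 180 181 185 183 188 191 155  62  73  76  66  58  92 166
 184 186 190 185 182 178 177 180 175 181 175 178]
158 [183 178 183 180 182 184 183 186 186 176 143  74  76  77  71  60  49  21
  14  15  19  82 141 168 177 177 182 175 179 176]
160 [185 185 186 181 186 185 186 175 108  46  61  64  71  80  74  62  55  48
  42  62  69  63  52  85 173 179 181 176 179 180]
162 [183 183 181 178 179 185 190 156  60  52  59  54  54  57  61  56  62  66
  58  63  56  58  55 127 175 179 180 179 176 176]
```

```bash
cat >> h.py <<'E'
def plan(x,y,z,yaw=None):
    s=st(); M=R.from_rotvec(s['tool_rot']).as_matrix(); p=s['tool_pos']*1000
    d=M.T@(np.array([x,y,z])-p)
    if yaw is None: yaw=np.degrees(np.arctan2(M[1,0],M[0,0]))
    a=np.radians(yaw); T=np.array([[np.cos(a),np.sin(a),0],[np.sin(a),-np.cos(a),0],[0,0,-1]])
    w=np.degrees(R.from_matrix(M.T@T).as_rotvec())
    print('d',np.round(d,1),'w',np.round(w,2),'j',np.round(s['joints'],2))
E
python3 - <<'E'
from h import *
print(bot.tip_reach); plan(487.8,113.3,250,0)
E
```

```text
0.025
t 0.6 p [ 276.8 -560.4  256.3] F [ 0.15  0.05 -0.09] gap 85.5
[[ 0.443 -0.897  0.   ]
 [-0.897 -0.443 -0.   ]
 [ 0.     0.    -1.   ]]
d [-510.6 -487.5    6.3] w [  0.    -0.   -63.71] j [-1.22  0.28 -0.03  1.27 -0.    1.47]
```

>>> carry_out([
  {"dx": -510.6, "dy": -487.5, "dz": 0, "wz": -63.7},
  {"dx": -510.6, "dy": -487.5, "dz": 0, "wz": -63.7},
  {"dx": -510.6, "dy": -487.5, "dz": 0, "wz": -63.7},
  {"dx": -510.6, "dy": -487.5, "dz": 0, "wz": -63.7},
  {"dx": -510.6, "dy": -487.5, "dz": 0, "wz": -63.7},
  {"dx": -510.6, "dy": -487.5, "dz": 0, "wz": -63.7},
  {"dx": -510.6, "dy": -487.5, "dz": 0, "wz": -63.7},
  {"dx": -510.6, "dy": -487.5, "dz": 0, "wz": -63.7},
  {"dx": -510.6, "dy": -487.5, "dz": 0, "wz": -63.7},
  {"dx": -510.6, "dy": -487.5, "dz": 0, "wz": -63.7},
  {"dx": -510.6, "dy": -487.5, "dz": 0, "wz": -63.7},
  {"dx": -510.6, "dy": -487.5, "dz": 0, "wz": -63.7},
], gripper=66, newtons=20)

```text
invalid input at $.commands[0]: expected keys dx, dy, dz, wx, wy, wz
```

```bash
python3 -c "
from h import *
plan(487.8,113.3,120,0)"
```

```text
t 0.6 p [ 276.8 -560.4  256.3] F [ 0.15  0.05 -0.09] gap 85.5
[[ 0.443 -0.897  0.   ]
 [-0.897 -0.443 -0.   ]
 [ 0.     0.    -1.   ]]
d [-510.6 -487.5  136.3] w [  0.    -0.   -63.71] j [-1.22  0.28 -0.03  1.27 -0.    1.47]
```

>>> carry_out([
  {"dx": -510.6, "dy": -487.5, "dz": 0, "wx": 0, "wy": 0, "wz": -63.7},
  {"dx": -510.6, "dy": -487.5, "dz": 0, "wx": 0, "wy": 0, "wz": -63.7},
  {"dx": -510.6, "dy": -487.5, "dz": 0, "wx": 0, "wy": 0, "wz": -63.7},
  {"dx": -510.6, "dy": -487.5, "dz": 0, "wx": 0, "wy": 0, "wz": -63.7},
  {"dx": -510.6, "dy": -487.5, "dz": 0, "wx": 0, "wy": 0, "wz": -63.7},
  {"dx": -510.6, "dy": -487.5, "dz": 0, "wx": 0, "wy": 0, "wz": -63.7},
  {"dx": -510.6, "dy": -487.5, "dz": 0, "wx": 0, "wy": 0, "wz": -63.7},
  {"dx": -510.6, "dy": -487.5, "dz": 0, "wx": 0, "wy": 0, "wz": -63.7},
  {"dx": -510.6, "dy": -487.5, "dz": 0, "wx": 0, "wy": 0, "wz": -63.7},
  {"dx": -510.6, "dy": -487.5, "dz": 0, "wx": 0, "wy": 0, "wz": -63.7},
  {"dx": -510.6, "dy": -487.5, "dz": 0, "wx": 0, "wy": 0, "wz": -63.7},
  {"dx": -510.6, "dy": -487.5, "dz": 0, "wx": 0, "wy": 0, "wz": -63.7},
], gripper=66, newtons=20)

```text
t: 1.8
tool_pos: [0.4564, 0.0143, 0.2568]
tool_rot: [3.141, -0.0, 0.002]
force: [1.0, -0.2, -0.1]
finger_gap: 0.0659
```

```bash
python3 -c "
from h import *
plan(487.8,113.3,120,0)"
```

```text
t 1.8 p [456.4  14.3 256.8] F [ 0.95 -0.24 -0.12] gap 65.9
[[ 1.    -0.     0.002]
 [-0.    -1.    -0.   ]
 [ 0.002  0.    -1.   ]]
d [ 31.1 -99.1 136.8] w [ 0.02 -0.09 -0.01] j [-0.11 -0.03 -0.37  1.22 -0.    1.46]
```

>>> carry_out([
  {"dx": 31.4, "dy": -99, "dz": 60, "wx": 0, "wy": 0, "wz": 0},
  {"dx": 31.4, "dy": -99, "dz": 100, "wx": 0, "wy": 0, "wz": 0},
  {"dx": 31.4, "dy": -99, "dz": 150, "wx": 0, "wy": 0, "wz": 0},
  {"dx": 31.4, "dy": -99, "dz": 190, "wx": 0, "wy": 0, "wz": 0},
  {"dx": 31.4, "dy": -99, "dz": 200, "wx": 0, "wy": 0, "wz": 0},
  {"dx": 31.4, "dy": -99, "dz": 205, "wx": 0, "wy": 0, "wz": 0},
  {"dx": 31.4, "dy": -99, "dz": 205, "wx": 0, "wy": 0, "wz": 0},
])

```text
t: 2.5
tool_pos: [0.4872, 0.1131, 0.0513]
tool_rot: [3.141, 0.0, -0.002]
force: [-0.0, -0.4, -0.1]
finger_gap: 0.0661
```

```bash
python3 -c "
from h import *
plan(487.8,113.3,29,0)
im=bot.snapshot('scene');cv2.imwrite('pics/c.png',cv2.resize(im[150:300,250:420,::-1],None,fx=4,fy=4))"
```

```text
t 2.5 p [487.2 113.1  51.3] F [-0.04 -0.41 -0.08] gap 66.1
[[ 1.     0.    -0.001]
 [ 0.    -1.    -0.001]
 [-0.001  0.001 -1.   ]]
d [ 0.6 -0.3 22.3] w [0.05 0.08 0.  ] j [ 0.1   0.26 -0.53  0.78 -0.    1.67]
```

View pics/c.png

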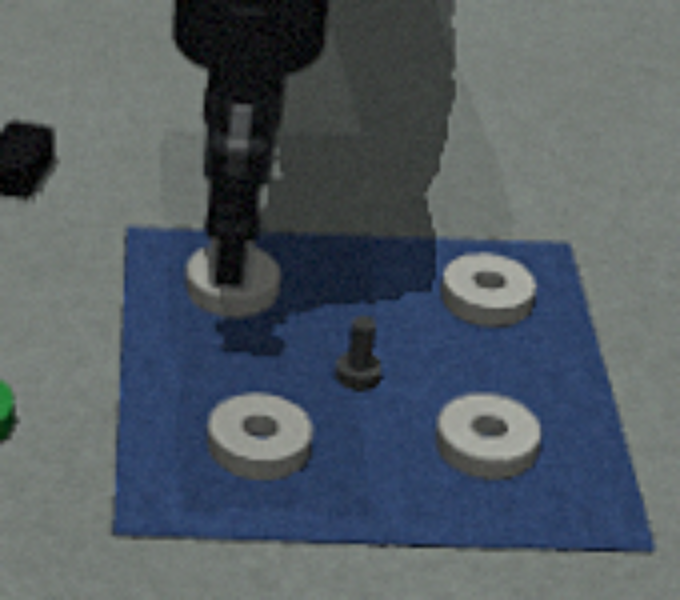

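>>> carry_out([
  {"dx": 0.6, "dy": -0.3, "dz": 12, "wx": 0, "wy": 0, "wz": 0},
  {"dx": 0.6, "dy": -0.3, "dz": 22, "wx": 0, "wy": 0, "wz": 0},
  {"dx": 0.6, "dy": -0.3, "dz": 22, "wx": 0, "wy": 0, "wz": 0},
])

```text
t: 2.85
tool_pos: [0.4894, 0.113, 0.0307]
tool_rot: [3.141, -0.001, 0.003]
force: [-0.2, -0.3, 0.4]
finger_gap: 0.0659
```

>>> carry_out([
  {"dx": 0, "dy": 0, "dz": 0, "wx": 0, "wy": 0, "wz": 0},
  {"dx": 0, "dy": 0, "dz": 0, "wx": 0, "wy": 0, "wz": 0},
  {"dx": 0, "dy": 0, "dz": 0, "wx": 0, "wy": 0, "wz": 0},
  {"dx": 0, "dy": 0, "dz": 0, "wx": 0, "wy": 0, "wz": 0},
  {"dx": 0, "dy": 0, "dz": 0, "wx": 0, "wy": 0, "wz": 0},
], gripper=46, newtons=20)

```text
t: 3.35
tool_pos: [0.4883, 0.1128, 0.031]
tool_rot: [3.141, -0.002, 0.0]
force: [-3.2, -0.6, 5.6]
finger_gap: 0.0493
```

```bash
python3 -c "
from h import *
plan(487.8,113.3,29,0)
im=bot.snapshot('scene');cv2.imwrite('pics/d.png',cv2.resize(im[150:300,250:420,::-1],None,fx=4,fy=4))"
```

```text
t 3.35 p [488.3 112.8  31. ] F [-3.2  -0.64  5.64] gap 49.3
[[ 1.    -0.001  0.   ]
 [-0.001 -1.    -0.001]
 [ 0.     0.001 -1.   ]]
d [-0.5 -0.5  2. ] w [ 0.05 -0.01 -0.06] j [ 0.1   0.29 -0.55  0.73 -0.    1.67]
```

View pics/d.png

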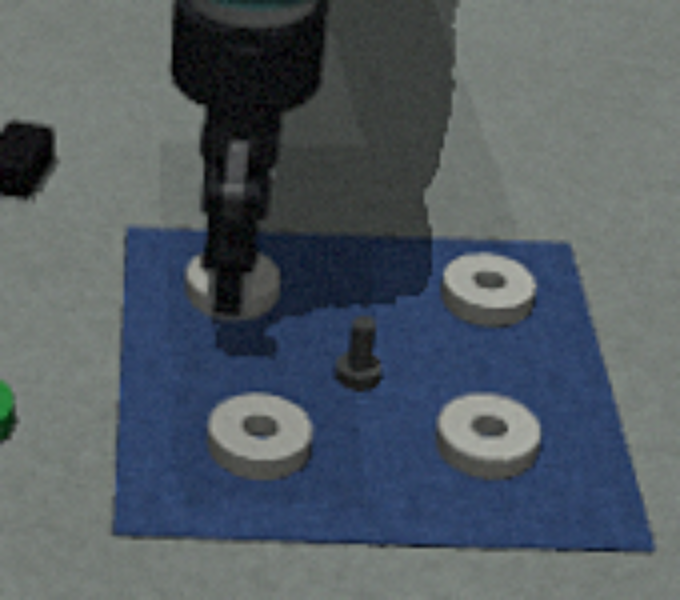

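>>> carry_out([
  {"dx": 0, "dy": 0, "dz": -1, "wx": 0, "wy": 0, "wz": 0},
  {"dx": -0.5, "dy": -0.5, "dz": -1, "wx": 0, "wy": 0, "wz": 0},
], gripper=66)

```text
t: 3.6
tool_pos: [0.4888, 0.1134, 0.0325]
tool_rot: [3.141, -0.002, 0.004]
force: [0.3, -0.3, 0.6]
finger_gap: 0.0661
```

>>> carry_out([
  {"dx": 0, "dy": 0, "dz": 0, "wx": 0, "wy": 0, "wz": -90},
  {"dx": 0, "dy": 0, "dz": 0, "wx": 0, "wy": 0, "wz": -90},
  {"dx": 0, "dy": 0, "dz": 0, "wx": 0, "wy": 0, "wz": -90},
  {"dx": 0, "dy": 0, "dz": 0, "wx": 0, "wy": 0, "wz": -90},
  {"dx": 0, "dy": 0, "dz": 0, "wx": 0, "wy": 0, "wz": -90},
  {"dx": 0, "dy": 0, "dz": 0, "wx": 0, "wy": 0, "wz": -90},
  {"dx": 0, "dy": 0, "dz": 0, "wx": 0, "wy": 0, "wz": -90},
  {"dx": 0, "dy": 0, "dz": 0, "wx": 0, "wy": 0, "wz": -90},
  {"dx": 0, "dy": 0, "dz": 0, "wx": 0, "wy": 0, "wz": -90},
  {"dx": 0, "dy": 0, "dz": 0, "wx": 0, "wy": 0, "wz": -90},
  {"dx": 0, "dy": 0, "dz": 0, "wx": 0, "wy": 0, "wz": -90},
  {"dx": 0, "dy": 0, "dz": 0, "wx": 0, "wy": 0, "wz": -90},
])

```text
t: 4.8
tool_pos: [0.4893, 0.1135, 0.0326]
tool_rot: [2.221, 2.218, 0.003]
force: [0.1, 0.6, 0.1]
finger_gap: 0.066
```

```bash
python3 -c "
from h import *
plan(488.3,112.8,30,90)"
```

```text
t 4.8 p [489.3 113.5  32.6] F [0.09 0.58 0.1 ] gap 66.0
[[ 0.001  1.     0.003]
 [ 1.    -0.001 -0.001]
 [-0.001  0.003 -1.   ]]
d [-0.7 -1.   2.6] w [ 0.19  0.03 -0.07] j [ 0.1   0.29 -0.54  0.73 -0.    0.1 ]
```

>>> carry_out([
  {"dx": 0, "dy": -1, "dz": 2, "wx": 0, "wy": 0, "wz": 0},
  {"dx": 0, "dy": -1, "dz": 2, "wx": 0, "wy": 0, "wz": 0},
  {"dx": 0, "dy": -1, "dz": 2, "wx": 0, "wy": 0, "wz": 0},
  {"dx": 0, "dy": -1, "dz": 2, "wx": 0, "wy": 0, "wz": 0},
  {"dx": 0, "dy": -1, "dz": 2, "wx": 0, "wy": 0, "wz": 0},
  {"dx": 0, "dy": -1, "dz": 2, "wx": 0, "wy": 0, "wz": 0},
], gripper=46, newtons=25)

```text
t: 5.4
tool_pos: [0.4887, 0.1137, 0.0309]
tool_rot: [2.221, 2.218, 0.004]
force: [-0.7, 0.5, 3.2]
finger_gap: 0.0482
```

```bash
python3 -c "
from h import *
for i in range(6): 
  bot.snapshot('scene'); s=bot.read_state(); print(s['tool_pos']*1000,s['force'],s['joints'])
plan(488.3,112.8,230,90)"
```

```text
[488.79852014 113.66819045  30.91541174] [-0.39227283  0.21683868  3.67554653] [ 9.98545717e-02  2.92674232e-01 -5.47165680e-01  7.26758731e-01
 -4.72290523e-04  1.01299924e-01]
[488.77352739 113.66848072  30.88569608] [0.9182167  1.13952311 4.25341178] [ 9.98598340e-02  2.92732049e-01 -5.47168315e-01  7.26788893e-01
 -4.71684179e-04  1.01225546e-01]
[488.77061925 113.64885779  30.89252869] [0.29955469 1.71728561 4.88784291] [ 9.98349809e-02  2.92698319e-01 -5.47197744e-01  7.26766789e-01
 -4.97479523e-04  1.01240227e-01]
[488.78185052 113.63450252  30.90207455] [-0.0870099   0.90886153  4.61911844] [ 9.98259206e-02  2.92680512e-01 -5.47195798e-01  7.26755342e-01
 -5.38404113e-04  1.01214494e-01]
[488.77554079 113.6560598   30.89411939] [0.1958598  1.00225254 5.31412973] [ 9.98509032e-02  2.92696755e-01 -5.47195409e-01  7.26754193e-01
 -5.02169277e-04  1.01187656e-01]
[488.76261807 113.64773135  30.87823535] [-0.02245978  2.29322708  4.75434937] [ 9.98458803e-02  2.92707639e-01 -5.47226378e-01  7.26725541e-01
 -5.19070454e-04  1.01155584e-01]
t 5.7 p [488.8 113.6  30.9] F [-0.02  2.29  4.75] gap 48.0
[[ 0.001  1.     0.004]
 [ 1.    -0.001 -0.   ]
 [-0.     0.004 -1.   ]]
d [  -0.9    0.4 -199.1] w [ 0.24  0.01 -0.08] j [ 0.1   0.29 -0.55  0.73 -0.    0.1 ]
```

>>> carry_out([
  {"dx": 0, "dy": 0, "dz": -30, "wx": 0, "wy": 0, "wz": 0},
  {"dx": 0, "dy": 0, "dz": -70, "wx": 0, "wy": 0, "wz": 0},
  {"dx": 0, "dy": 0, "dz": -120, "wx": 0, "wy": 0, "wz": 0},
  {"dx": 0, "dy": 0, "dz": -170, "wx": 0, "wy": 0, "wz": 0},
  {"dx": -30, "dy": 0.5, "dz": -200, "wx": 0.2, "wy": 0, "wz": -0.1},
  {"dx": -75, "dy": 0.8, "dz": -200, "wx": 0.2, "wy": 0, "wz": -0.1},
  {"dx": -120, "dy": 0.8, "dz": -200, "wx": 0.2, "wy": 0, "wz": -0.1},
  {"dx": -165, "dy": 0.8, "dz": -200, "wx": 0.2, "wy": 0, "wz": -0.1},
  {"dx": -200, "dy": 0.8, "dz": -200, "wx": 0.2, "wy": 0, "wz": -0.1},
  {"dx": -230, "dy": 0.8, "dz": -200, "wx": 0.2, "wy": 0, "wz": -0.1},
  {"dx": -240, "dy": 0.8, "dz": -200, "wx": 0.2, "wy": 0, "wz": -0.1},
  {"dx": -243, "dy": 0.8, "dz": -200, "wx": 0.2, "wy": 0, "wz": -0.1},
])

```text
t: 6.9
tool_pos: [0.4872, -0.13, 0.2295]
tool_rot: [-2.222, -2.218, 0.002]
force: [-0.3, 0.4, -1.8]
finger_gap: 0.0478
```

```bash
python3 -c "
from h import *
plan(489.7,-170,225,90)
for n in('scene','top'):
  im=bot.snapshot(n);a=im[60:240,110:300] if n=='scene' else im[140:290,250:420]
  cv2.imwrite(f'pics/e_{n}.png',cv2.resize(a[:,:,::-1],None,fx=3.3,fy=3.3))"
```

```text
t 6.9 p [ 487.2 -130.   229.5] F [-0.3   0.44 -1.78] gap 47.8
[[ 0.002  1.    -0.002]
 [ 1.    -0.002  0.001]
 [ 0.001 -0.002 -1.   ]]
d [-40.    2.6   4.5] w [-0.14 -0.04 -0.1 ] j [-0.39  0.08 -0.32  1.17 -0.   -0.39]
```

View pics/e_scene.png

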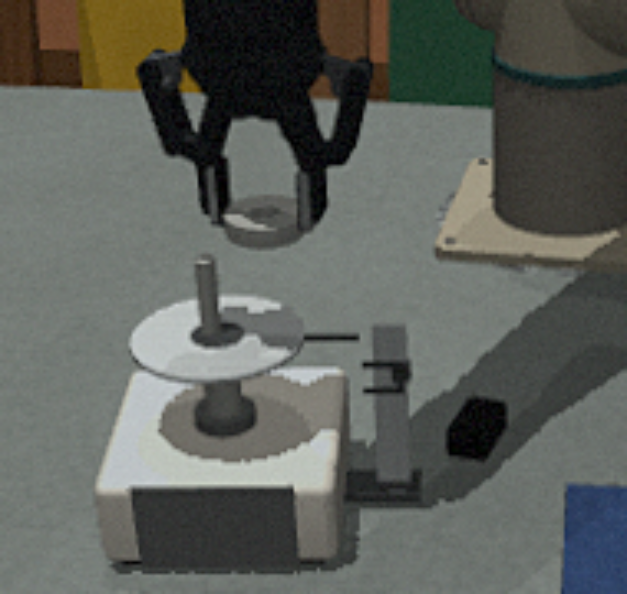

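>>> carry_out([
  {"dx": -15, "dy": 1, "dz": 0, "wx": -0.1, "wy": 0, "wz": -0.1},
  {"dx": -30, "dy": 2, "dz": 0, "wx": -0.1, "wy": 0, "wz": -0.1},
  {"dx": -38, "dy": 2.6, "dz": 2, "wx": -0.1, "wy": 0, "wz": -0.1},
  {"dx": -40, "dy": 2.6, "dz": 4, "wx": -0.1, "wy": 0, "wz": -0.1},
  {"dx": -40, "dy": 2.6, "dz": 4, "wx": -0.1, "wy": 0, "wz": -0.1},
  {"dx": -40, "dy": 2.6, "dz": 4, "wx": -0.1, "wy": 0, "wz": -0.1},
])

```text
t: 7.6
tool_pos: [0.49, -0.1685, 0.2257]
tool_rot: [-2.218, -2.223, -0.001]
force: [0.7, -0.5, -3.3]
finger_gap: 0.0479
```

```bash
python3 -c "
from h import *
plan(489.7,-170,210,90)
for n in('scene','top'):
  im=bot.snapshot(n);a=im[60:240,110:300] if n=='scene' else im[140:290,250:420]
  cv2.imwrite(f'pics/f_{n}.png',cv2.resize(a[:,:,::-1],None,fx=3.3,fy=3.3))"
```

```text
t 7.6 p [ 490.  -168.5  225.7] F [ 0.68 -0.45 -3.33] gap 47.9
[[-0.002  1.    -0.   ]
 [ 1.     0.002  0.002]
 [ 0.002 -0.    -1.   ]]
d [-1.5 -0.3 15.7] w [-0.02 -0.09  0.12] j [-0.46  0.11 -0.3   1.16  0.   -0.46]
```

View pics/f_scene.png

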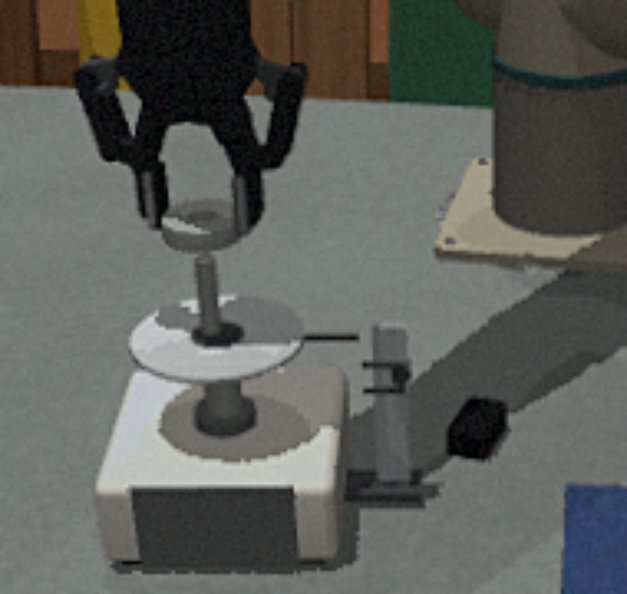

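>>> carry_out([
  {"dx": -1.5, "dy": -0.3, "dz": 5, "wx": 0, "wy": 0, "wz": 0.1},
  {"dx": -1.5, "dy": -0.3, "dz": 10, "wx": 0, "wy": 0, "wz": 0.1},
  {"dx": -1.5, "dy": -0.3, "dz": 15, "wx": 0, "wy": 0, "wz": 0.1},
  {"dx": -1.5, "dy": -0.3, "dz": 20, "wx": 0, "wy": 0, "wz": 0.1},
  {"dx": -1.5, "dy": -0.3, "dz": 22, "wx": 0, "wy": 0, "wz": 0.1},
  {"dx": -1.5, "dy": -0.3, "dz": 22, "wx": 0, "wy": 0, "wz": 0.1},
])

```text
t: 8.3
tool_pos: [0.4895, -0.1698, 0.2034]
tool_rot: [-2.219, -2.221, -0.001]
force: [-0.7, -0.1, -1.5]
finger_gap: 0.0482
```

```bash
python3 -c "
from h import *
plan(489.7,-170,190,90)
for n in('scene','top'):
  im=bot.snapshot(n);a=im[60:240,110:300] if n=='scene' else im[140:290,250:420]
  cv2.imwrite(f'pics/g_{n}.png',cv2.resize(a[:,:,::-1],None,fx=3.3,fy=3.3))"
```

```text
t 8.3 p [ 489.5 -169.8  203.4] F [-0.69 -0.08 -1.54] gap 48.2
[[-0.001  1.    -0.001]
 [ 1.     0.001  0.002]
 [ 0.002 -0.001 -1.   ]]
d [-0.3  0.2 13.4] w [-0.05 -0.09  0.04] j [-0.46  0.12 -0.33  1.12  0.   -0.46]
```

View pics/g_scene.png

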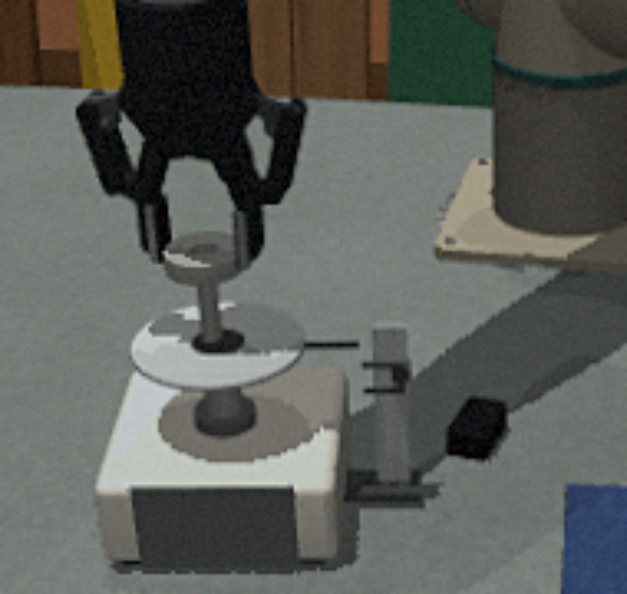

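```bash
python3 -c "
from h import *
im=bot.snapshot('scene')[110:190,140:220,::-1];
cv2.imwrite(f'pics/g2.png',cv2.resize(im,None,fx=7,fy=7,interpolation=cv2.INTER_CUBIC))
st()
# where things would project
print(proj('scene',[[.4892,-.170,.177],[.4892,-.170,.125]]))
import numpy as np
a=np.linspace(0,2*np.pi,9)[:-1]
print(proj('scene',np.c_[.489+.025*np.cos(a),-.170+.025*np.sin(a),0*a+.1755]))
"
```

```text
t 8.45 p [ 489.6 -169.8  204. ] F [-1.44  0.16 -1.24] gap 48.5
[[-0.001  1.    -0.   ]
 [ 1.     0.001  0.001]
 [ 0.001 -0.    -1.   ]]
[[171.49907057 140.30585997]
 [173.63930169 162.85645885]]
[[167.78291496 146.49881495]
 [177.40481115 145.42829012]
 [183.45488563 141.73125262]
 [182.45377551 137.67861847]
 [175.24760132 135.59402086]
 [165.99743129 136.59796381]
 [159.86800509 140.14744489]
 [160.49758678 144.26660448]]
```

View pics/g2.png

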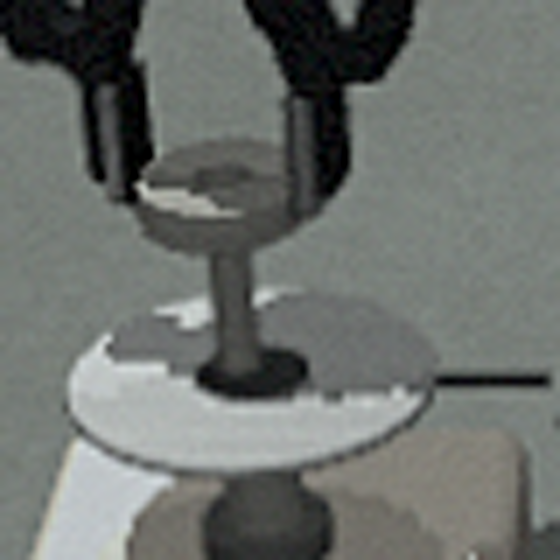

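View pics/f_top.png

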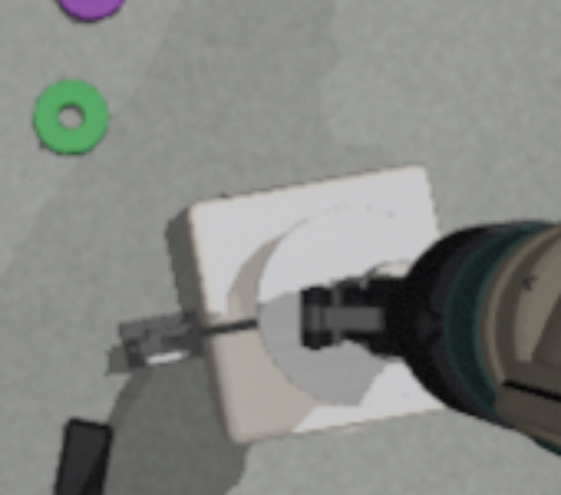

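```bash
python3 -c "
from h import *
im=(cv2.imread('pics/b_top.png').astype(int).sum(2)//3+cv2.imread('pics/a_top.png').astype(int).sum(2)//3)//2
print(im[226:246,352:378])
im=(cv2.imread('pics/b_scene.png').astype(int).sum(2)//3+cv2.imread('pics/a_scene.png').astype(int).sum(2)//3)//2
print(im[134:143,164:180])
for p in [[.4892,-.170,.182],[.4892,-.170,.130]]:
  print(proj('top',[p]),proj('scene',[p]))
"
```

```text
[[ 97  95  94  91  88  87  84  85  85  85  87  99 139 178 190 191 191 190
  190 191 190 191 191 190 190 190]
 [ 96  95  94  90  87  88  85  84  85  85  85  88  97 141 178 191 190 191
  190 191 191 191 191 190 190 190]
 [ 93  93  93  90  86  86  87  85  86  83  85  88  91  98 165 190 190 190
  190 191 190 191 191 190 190 190]
 [ 93  94  94  90  87  87  87  86  86  85  85  88  91  90 144 181 190 190
  190 191 190 190 191 190 190 191]
 [ 94  92  92  92  88  85  86  86  86  85  85  88  91  91 116 170 191 190
  190 191 191 190 190 190 190 191]
 [ 94  93  91  92  90  84  87  83  80  80  83  86  88  89  99 165 191 191
  190 191 191 190 191 190 190 190]
 [ 95  94  92  91  89  84  82  75  69  69  71  74  75  76  93 143 171 182
  188 190 191 191 190 190 190 190]
 [ 95  93  95  93  87  76  68  65  62  63  62  62  62  93 123 148 164 170
  174 185 191 190 190 191 191 190]
 [ 93  93  94  94  83  64  59  62  63  61  61  60  71 116 156 176 183 180
  172 174 186 190 190 190 190 190]
 [ 92  93  85  78  69  59  60  63  61  62  61  61  93 137 171 187 189 189
  185 173 181 190 190 190 190 190]
 [ 92  92 
[... 1104 characters left out ...]
67  64  68  64  67  68  64  69  65  65  66]
 [ 64  65  63  60  58  62  60  63  60  60  67  64  66  65  68  62]
 [ 63  62  66  64  65  60  58  66  89  83  62  61  68  62  65  63]
 [ 63  67  67  66  60  72 138 180 171 161 108  63  62  62  65  70]
 [ 65  66  66  64  83 135 163 165 158 147 120  78  65  68  66  70]
 [ 69  67  70  65  77 109 142 159 142 113  82  54  66  67  67  61]
 [ 64  63  65  66  60  61  64  63  64  55  52  60  64  68  68  68]
 [ 70  64  68  71  68  62  64  78  71  63  63  61  68  64  68  66]
 [ 66  68  68  67  65  64  75  77  75  66  61  60  67  65  67  68]]
[[367.88862996 235.60907287]] [[171.29166894 138.07712864]]
[[360.13394887 234.58283061]] [[173.43499579 160.73757633]]
```

>>> carry_out([
  {"dx": -0.5, "dy": -1, "dz": 0, "wx": 0, "wy": 0, "wz": 0},
  {"dx": -0.5, "dy": -2, "dz": 0, "wx": 0, "wy": 0, "wz": 0},
  {"dx": -0.5, "dy": -2, "dz": 0, "wx": 0, "wy": 0, "wz": 0},
])

```text
t: 8.75
tool_pos: [0.4876, -0.1704, 0.2041]
tool_rot: [-2.22, -2.221, -0.001]
force: [-0.5, 0.2, -1.4]
finger_gap: 0.0483
```

```bash
cat >> h.py <<'E'
def look(name,n=4):
    F=[]
    for i in range(n):
        im=bot.snapshot('scene'); F.append(bot.read_state()['force'])
    print('Fmean',np.round(np.mean(F,0),2)); st()
    cv2.imwrite(f'pics/{name}.png',cv2.resize(im[110:200,130:230,::-1],None,fx=7,fy=6.6,interpolation=cv2.INTER_CUBIC))
    # pointer row: dark in cols 203-212 
    g=im.astype(int).sum(2)//3
    for c in (206,209): print(c,g[158:182,c])
E
python3 -c "
from h import *
look('h')"
```

```text
Fmean [-0.38  0.27 -2.45]
t 8.95 p [ 487.7 -170.4  204. ] F [-0.27  0.79 -2.09] gap 48.1
[[-0.001  1.    -0.   ]
 [ 1.     0.001  0.001]
 [ 0.001 -0.    -1.   ]]
206 [125 124 118  78   7  91 126 125 120 124 122 118 119 128 130 125 126 128
 123 128 127 124 131 126]
209 [126 126 113  74  10  95 135 127 126 119 122 122 118 128 129 125 129 127
 128 129 129 127 123 126]
```

View pics/h.png

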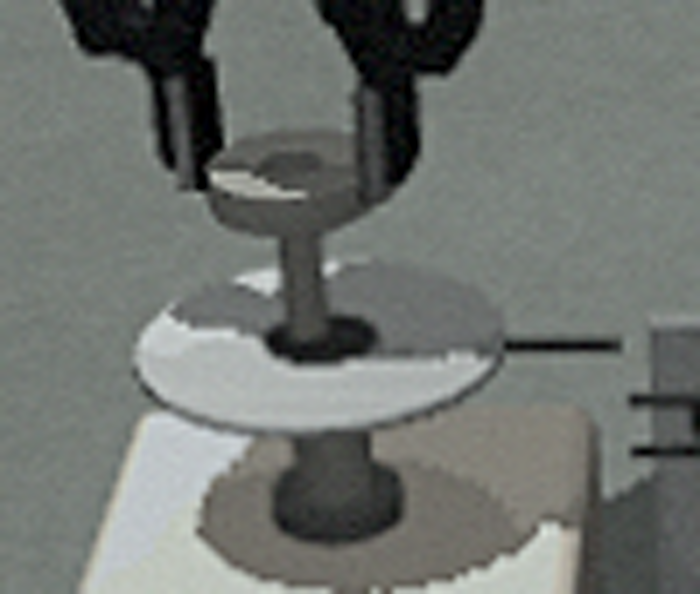

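>>> carry_out([
  {"dx": 0, "dy": -0.5, "dz": 6, "wx": 0, "wy": 0, "wz": 0},
  {"dx": 0, "dy": -0.5, "dz": 14, "wx": 0, "wy": 0, "wz": 0},
  {"dx": 0, "dy": -0.5, "dz": 22, "wx": 0, "wy": 0, "wz": 0},
  {"dx": 0, "dy": -0.5, "dz": 30, "wx": 0, "wy": 0, "wz": 0},
  {"dx": 0, "dy": -0.5, "dz": 36, "wx": 0, "wy": 0, "wz": 0},
  {"dx": 0, "dy": -0.5, "dz": 36, "wx": 0, "wy": 0, "wz": 0},
])

```text
t: 9.55
tool_pos: [0.4862, -0.1698, 0.1665]
tool_rot: [-2.218, -2.219, 0.0]
force: [0.7, -0.9, -1.7]
finger_gap: 0.0481
```

```bash
python3 -c "
from h import *
look('i',3)"
```

```text
Fmean [ 0.07 -0.13 -1.86]
t 9.7 p [ 487.4 -170.4  168.1] F [-0.02 -0.25 -1.76] gap 48.1
[[-0.001  1.     0.   ]
 [ 1.     0.001  0.001]
 [ 0.001  0.    -1.   ]]
206 [127 124 119  76  10  90 130 120 122 123 119 122 119 124 131 127 128 132
 126 129 128 126 125 126]
209 [127 123 118  72  11  99 134 125 125 120 116 124 119 125 132 127 130 125
 130 128 126 129 127 128]
```

View pics/i.png

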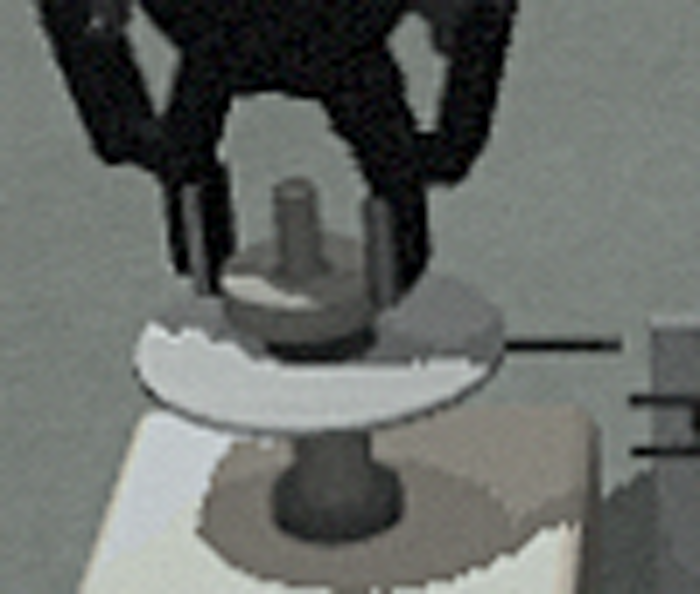

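>>> carry_out([
  {"dx": 0, "dy": 0, "dz": 4, "wx": 0, "wy": 0, "wz": 0},
  {"dx": 0, "dy": 0, "dz": 8, "wx": 0, "wy": 0, "wz": 0},
  {"dx": 0, "dy": 0, "dz": 11, "wx": 0, "wy": 0, "wz": 0},
  {"dx": 0, "dy": 0, "dz": 14, "wx": 0, "wy": 0, "wz": 0},
  {"dx": 0, "dy": 0, "dz": 17, "wx": 0, "wy": 0, "wz": 0},
  {"dx": 0, "dy": 0, "dz": 18, "wx": 0, "wy": 0, "wz": 0},
  {"dx": 0, "dy": 0, "dz": 18, "wx": 0, "wy": 0, "wz": 0},
])

```text
t: 10.4
tool_pos: [0.4874, -0.1704, 0.15]
tool_rot: [-2.22, -2.221, -0.001]
force: [-0.7, -0.3, 0.0]
finger_gap: 0.0481
```

```bash
python3 -c "
from h import *
look('j',3)"
```

```text
Fmean [-0.44  0.22 -0.98]
t 10.55 p [ 487.4 -170.4  150.3] F [-0.87  0.63 -1.74] gap 48.2
[[-0.001  1.     0.   ]
 [ 1.     0.001  0.001]
 [ 0.001  0.    -1.   ]]
206 [126 125 122 122 122 132  98   9  72 121 130 123 124 127 126 127 126 125
 128 128 126 127 126 128]
209 [121 124 121 121 125 136  97   8  72 116 123 121 122 125 129 131 127 127
 127 128 130 128 128 127]
```

View pics/j.png

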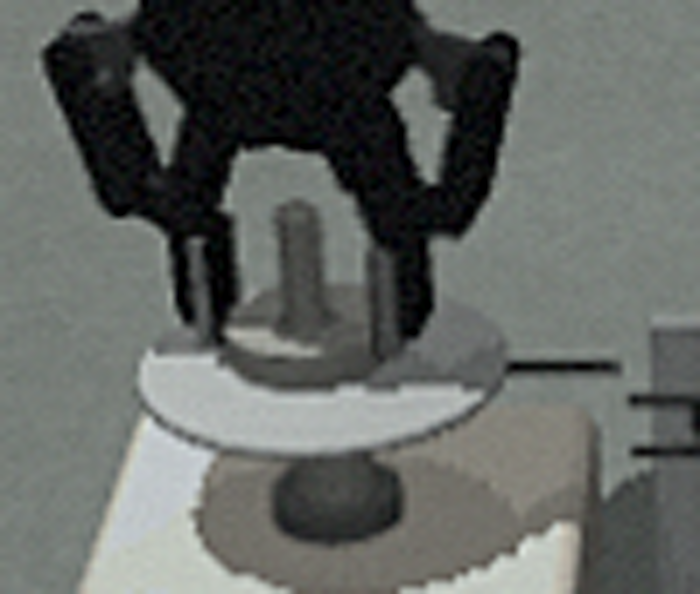

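>>> carry_out([
  {"dx": 0, "dy": 0, "dz": 0, "wx": 0, "wy": 0, "wz": 0},
  {"dx": 0, "dy": 0, "dz": 0, "wx": 0, "wy": 0, "wz": 0},
  {"dx": 0, "dy": 0, "dz": 0, "wx": 0, "wy": 0, "wz": 0},
  {"dx": 0, "dy": 0, "dz": -20, "wx": 0, "wy": 0, "wz": 0},
  {"dx": 0, "dy": 0, "dz": -50, "wx": 0, "wy": 0, "wz": 0},
  {"dx": 0, "dy": 0, "dz": -75, "wx": 0, "wy": 0, "wz": 0},
], gripper=64)

```text
t: 11.15
tool_pos: [0.4874, -0.1705, 0.2264]
tool_rot: [-2.22, -2.222, -0.002]
force: [0.6, -0.4, -0.4]
finger_gap: 0.0639
```

```bash
python3 -c "
from h import *
look('k',2)
plan(614,134.5,75,90)"
```

```text
Fmean [ 0.4  -0.66  1.45]
t 11.25 p [ 490.1 -171.8  229.5] F [-0.13 -0.74  0.55] gap 63.8
[[-0.001  1.     0.008]
 [ 1.     0.001 -0.002]
 [-0.003  0.008 -1.   ]]
206 [123 124 117 118 120 121 121 130  91  11  71 114 123 127 128 126 122 124
 124 125 122 122 126 125]
209 [126 118 115 117 125 124 124 130  94  17  69 117 125 125 130 124 119 127
 124 122 129 128 125 126]
t 11.25 p [ 490.1 -171.8  229.5] F [-0.13 -0.74  0.55] gap 63.8
[[-0.001  1.     0.008]
 [ 1.     0.001 -0.002]
 [-0.003  0.008 -1.   ]]
d [306.6 123.  154.7] w [0.43 0.14 0.04] j [-0.46  0.1  -0.3   1.16  0.   -0.46]
```

View pics/k.png

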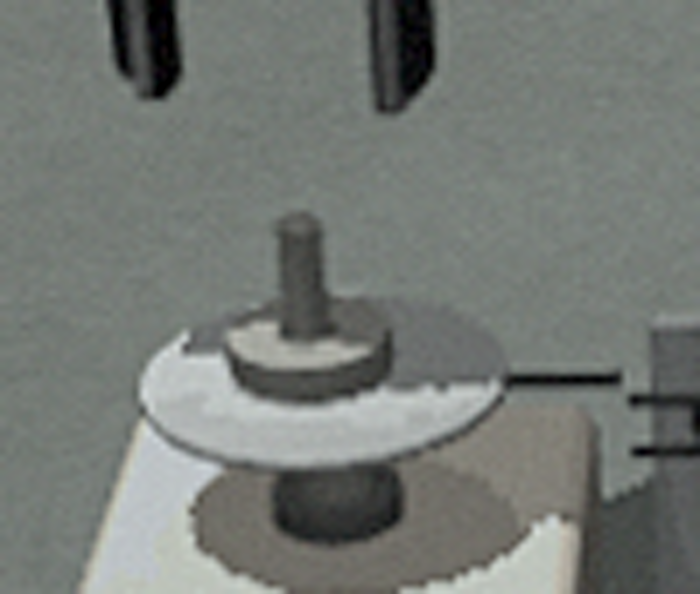

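>>> carry_out([
  {"dx": 40, "dy": 15, "dz": 0, "wx": 0.4, "wy": 0, "wz": 90},
  {"dx": 80, "dy": 30, "dz": 0, "wx": 0.4, "wy": 0, "wz": 90},
  {"dx": 120, "dy": 45, "dz": 0, "wx": 0.4, "wy": 0, "wz": 90},
  {"dx": 160, "dy": 60, "dz": 20, "wx": 0.4, "wy": 0, "wz": 90},
  {"dx": 190, "dy": 75, "dz": 40, "wx": 0.4, "wy": 0, "wz": 90},
  {"dx": 220, "dy": 90, "dz": 60, "wx": 0.4, "wy": 0, "wz": 90},
  {"dx": 250, "dy": 105, "dz": 80, "wx": 0.4, "wy": 0, "wz": 90},
  {"dx": 280, "dy": 115, "dz": 100, "wx": 0.4, "wy": 0, "wz": 90},
  {"dx": 300, "dy": 123.5, "dz": 120, "wx": 0.4, "wy": 0, "wz": 90},
  {"dx": 307, "dy": 123.5, "dz": 140, "wx": 0.4, "wy": 0, "wz": 90},
  {"dx": 307, "dy": 123.5, "dz": 150, "wx": 0.4, "wy": 0, "wz": 90},
  {"dx": 307, "dy": 123.5, "dz": 154, "wx": 0.4, "wy": 0, "wz": 90},
], gripper=66)

```text
t: 12.45
tool_pos: [0.6127, 0.1352, 0.0731]
tool_rot: [-3.14, -0.003, 0.002]
force: [0.5, 0.5, 0.2]
finger_gap: 0.0662
```

```bash
python3 -c "
from h import *
plan(614.5,135,31,0)"
```

```text
t 12.45 p [612.7 135.2  73.1] F [0.54 0.45 0.15] gap 66.2
[[ 1.     0.002 -0.001]
 [ 0.002 -1.     0.001]
 [-0.001 -0.001 -1.   ]]
d [ 1.8  0.3 42.1] w [-0.08  0.06  0.1 ] j [ 0.11  0.43 -0.23  0.92  0.    1.68]
```

>>> carry_out([
  {"dx": 1.8, "dy": 0.3, "dz": 15, "wx": 0, "wy": 0, "wz": 0.1},
  {"dx": 1.8, "dy": 0.3, "dz": 30, "wx": 0, "wy": 0, "wz": 0.1},
  {"dx": 1.8, "dy": 0.3, "dz": 40, "wx": 0, "wy": 0, "wz": 0.1},
  {"dx": 1.8, "dy": 0.3, "dz": 42, "wx": 0, "wy": 0, "wz": 0.1},
  {"dx": 1.8, "dy": 0.3, "dz": 42, "wx": 0, "wy": 0, "wz": 0.1},
])

```text
t: 12.95
tool_pos: [0.614, 0.1347, 0.0305]
tool_rot: [-3.14, -0.0, 0.003]
force: [-0.0, -0.1, 0.5]
finger_gap: 0.0659
```

>>> carry_out([
  {"dx": 0, "dy": 0, "dz": 0, "wx": 0, "wy": 0, "wz": 0},
  {"dx": 0, "dy": 0, "dz": 0, "wx": 0, "wy": 0, "wz": 0},
  {"dx": 0, "dy": 0, "dz": 0, "wx": 0, "wy": 0, "wz": 0},
  {"dx": 0, "dy": 0, "dz": 0, "wx": 0, "wy": 0, "wz": 0},
  {"dx": 0, "dy": 0, "dz": 0, "wx": 0, "wy": 0, "wz": 0},
], gripper=46, newtons=20)

```text
t: 13.45
tool_pos: [0.6146, 0.1347, 0.0313]
tool_rot: [-3.14, -0.0, 0.002]
force: [-0.9, -0.5, 5.0]
finger_gap: 0.0484
```

>>> carry_out([
  {"dx": 0, "dy": 0, "dz": -1, "wx": 0, "wy": 0, "wz": 0},
  {"dx": 0, "dy": 0, "dz": -1, "wx": 0, "wy": 0, "wz": 0},
], gripper=66)

```text
t: 13.65
tool_pos: [0.6149, 0.1348, 0.0324]
tool_rot: [-3.14, -0.0, 0.001]
force: [-0.2, 0.1, -0.6]
finger_gap: 0.066
```

>>> carry_out([
  {"dx": 0, "dy": 0, "dz": 0, "wx": 0, "wy": 0, "wz": -90},
  {"dx": 0, "dy": 0, "dz": 0, "wx": 0, "wy": 0, "wz": -90},
  {"dx": 0, "dy": 0, "dz": 0, "wx": 0, "wy": 0, "wz": -90},
  {"dx": 0, "dy": 0, "dz": 0, "wx": 0, "wy": 0, "wz": -90},
  {"dx": 0, "dy": 0, "dz": 0, "wx": 0, "wy": 0, "wz": -90},
  {"dx": 0, "dy": 0, "dz": 0, "wx": 0, "wy": 0, "wz": -90},
  {"dx": 0, "dy": 0, "dz": 0, "wx": 0, "wy": 0, "wz": -90},
  {"dx": 0, "dy": 0, "dz": 0, "wx": 0, "wy": 0, "wz": -90},
  {"dx": 0, "dy": 0, "dz": 0, "wx": 0, "wy": 0, "wz": -90},
  {"dx": 0, "dy": 0, "dz": 0, "wx": 0, "wy": 0, "wz": -90},
  {"dx": 0, "dy": 0, "dz": 0, "wx": 0, "wy": 0, "wz": -90},
  {"dx": 0, "dy": 0, "dz": 0, "wx": 0, "wy": 0, "wz": -90},
])

```text
t: 14.85
tool_pos: [0.6147, 0.1348, 0.0322]
tool_rot: [-2.221, -2.22, -0.001]
force: [0.5, -1.0, -0.0]
finger_gap: 0.0666
```

```bash
python3 -c "
from h import *
plan(614.5,135,31,90)"
```

```text
t 14.85 p [614.7 134.8  32.2] F [ 0.51 -0.95 -0.03] gap 66.6
[[ 0.     1.    -0.001]
 [ 1.    -0.     0.001]
 [ 0.001 -0.001 -1.   ]]
d [ 0.2 -0.2  1.2] w [-0.03 -0.08 -0.01] j [ 0.11  0.48 -0.25  0.84  0.    0.11]
```

>>> carry_out([
  {"dx": 0, "dy": 0, "dz": 1.2, "wx": 0, "wy": 0, "wz": 0},
  {"dx": 0, "dy": 0, "dz": 1.2, "wx": 0, "wy": 0, "wz": 0},
  {"dx": 0, "dy": 0, "dz": 1.2, "wx": 0, "wy": 0, "wz": 0},
  {"dx": 0, "dy": 0, "dz": 1.2, "wx": 0, "wy": 0, "wz": 0},
  {"dx": 0, "dy": 0, "dz": 1.2, "wx": 0, "wy": 0, "wz": 0},
  {"dx": 0, "dy": 0, "dz": 1.2, "wx": 0, "wy": 0, "wz": 0},
], gripper=46, newtons=25)

```text
t: 15.45
tool_pos: [0.6149, 0.1351, 0.0312]
tool_rot: [-2.22, -2.22, -0.002]
force: [-0.3, 2.2, 2.7]
finger_gap: 0.0492
```

```bash
python3 -c "
from h import *
plan(487,-170.4,215,90)"
```

```text
t 15.45 p [614.9 135.1  31.2] F [-0.3   2.21  2.65] gap 49.2
[[ 0.     1.    -0.   ]
 [ 1.    -0.     0.002]
 [ 0.002 -0.    -1.   ]]
d [-305.1 -127.9 -184.4] w [-0.01 -0.12 -0.01] j [ 0.11  0.48 -0.25  0.84  0.    0.11]
```

>>> carry_out([
  {"dx": 0, "dy": 0, "dz": -30, "wx": 0, "wy": 0, "wz": 0},
  {"dx": 0, "dy": 0, "dz": -80, "wx": 0, "wy": 0, "wz": 0},
  {"dx": -20, "dy": -10, "dz": -125, "wx": 0, "wy": 0, "wz": 0},
  {"dx": -50, "dy": -20, "dz": -160, "wx": 0, "wy": 0, "wz": 0},
  {"dx": -90, "dy": -40, "dz": -180, "wx": 0, "wy": 0, "wz": 0},
  {"dx": -130, "dy": -55, "dz": -184, "wx": 0, "wy": 0, "wz": 0},
  {"dx": -170, "dy": -75, "dz": -184, "wx": 0, "wy": 0, "wz": 0},
  {"dx": -210, "dy": -95, "dz": -184, "wx": 0, "wy": 0, "wz": 0},
  {"dx": -245, "dy": -110, "dz": -184, "wx": 0, "wy": 0, "wz": 0},
  {"dx": -275, "dy": -123, "dz": -184, "wx": 0, "wy": 0, "wz": 0},
  {"dx": -295, "dy": -128, "dz": -184, "wx": 0, "wy": 0, "wz": 0},
  {"dx": -305, "dy": -128, "dz": -184, "wx": 0, "wy": 0, "wz": 0},
])

```text
t: 16.65
tool_pos: [0.4853, -0.1719, 0.2136]
tool_rot: [-2.223, -2.216, 0.001]
force: [0.5, 0.4, -2.2]
finger_gap: 0.0488
```

>>> carry_out([
  {"dx": 0, "dy": 0, "dz": 0, "wx": 0, "wy": 0, "wz": 0},
  {"dx": 0, "dy": 0, "dz": 0, "wx": 0, "wy": 0, "wz": 0},
])

```text
t: 16.85
tool_pos: [0.4851, -0.1714, 0.2129]
tool_rot: [-2.222, -2.215, 0.001]
force: [-0.0, 0.5, -2.7]
finger_gap: 0.0489
```

```bash
python3 -c "
from h import *
look('l',1)
plan(487,-170.4,193,90)"
```

```text
Fmean [ 0.12  0.95 -2.51]
t 16.9 p [ 485.3 -171.1  213.1] F [ 0.12  0.95 -2.51] gap 49.3
[[ 0.002  1.    -0.003]
 [ 1.    -0.002  0.003]
 [ 0.003 -0.003 -1.   ]]
206 [125 123 122 121 120 125 122 127  93  12  69 112 123 126 129 126 131 125
 122 122 126 127 131 126]
209 [118 119 116 118 123 123 124 130  94   8  70 116 126 124 126 128 126 129
 123 127 126 126 127 123]
t 16.9 p [ 485.3 -171.1  213.1] F [ 0.12  0.95 -2.51] gap 49.3
[[ 0.002  1.    -0.003]
 [ 1.    -0.002  0.003]
 [ 0.003 -0.003 -1.   ]]
d [ 0.6  1.8 20.1] w [-0.19 -0.15 -0.12] j [-0.46  0.11 -0.32  1.14  0.   -0.46]
```

View pics/l.png

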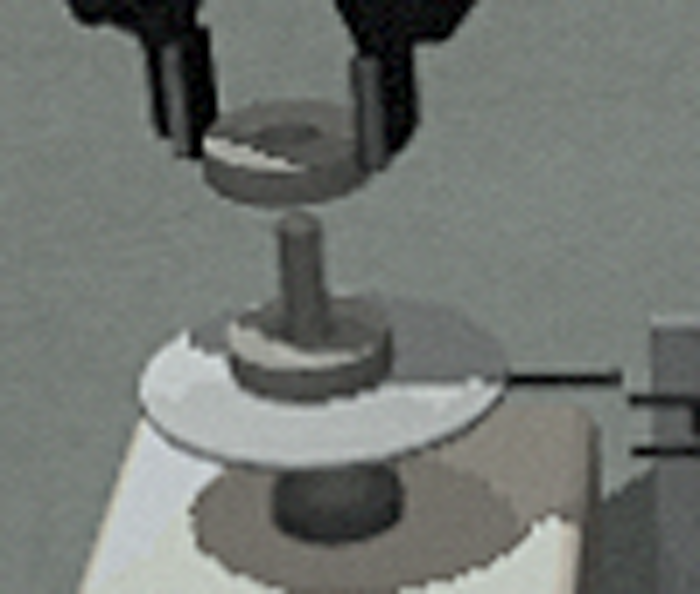

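Lower so the ring's underside is about 6 mm below the spindle top (TCP ≈193), then check that the pointer stays.

>>> carry_out([
  {"dx": 0.6, "dy": 1.8, "dz": 3, "wx": -0.2, "wy": -0.1, "wz": -0.1},
  {"dx": 0.6, "dy": 1.8, "dz": 7, "wx": -0.2, "wy": -0.1, "wz": -0.1},
  {"dx": 0.6, "dy": 1.8, "dz": 11, "wx": -0.2, "wy": -0.1, "wz": -0.1},
  {"dx": 0.6, "dy": 1.8, "dz": 15, "wx": -0.2, "wy": -0.1, "wz": -0.1},
  {"dx": 0.6, "dy": 1.8, "dz": 19, "wx": -0.2, "wy": -0.1, "wz": -0.1},
  {"dx": 0.6, "dy": 1.8, "dz": 20, "wx": -0.2, "wy": -0.1, "wz": -0.1},
  {"dx": 0.6, "dy": 1.8, "dz": 20, "wx": -0.2, "wy": -0.1, "wz": -0.1},
])

```text
t: 17.6
tool_pos: [0.4868, -0.1703, 0.1927]
tool_rot: [-2.221, -2.22, -0.001]
force: [-0.4, -0.2, -1.8]
finger_gap: 0.0491
```

```bash
python3 -c "
from h import *
look('m',3)
plan(487,-170.4,160,90)"
```

```text
Fmean [ 0.35  0.02 -1.98]
t 17.75 p [ 487.2 -170.6  193.3] F [-0.41  0.37 -1.53] gap 48.9
[[ 0.001  1.     0.   ]
 [ 1.    -0.001  0.001]
 [ 0.001  0.    -1.   ]]
206 [123 125 125 117 119 121 127 129  90  13  70 120 121 124 130 127 122 125
 127 130 127 131 130 127]
209 [130 120 123 123 123 128 127 132  95   8  77 117 124 127 131 125 130 129
 127 128 128 124 124 126]
t 17.75 p [ 487.2 -170.6  193.3] F [-0.41  0.37 -1.53] gap 48.9
[[ 0.001  1.     0.   ]
 [ 1.    -0.001  0.001]
 [ 0.001  0.    -1.   ]]
d [ 0.1 -0.2 33.3] w [ 0.03 -0.04 -0.03] j [-0.46  0.13 -0.35  1.09  0.   -0.46]
```

View pics/m.png

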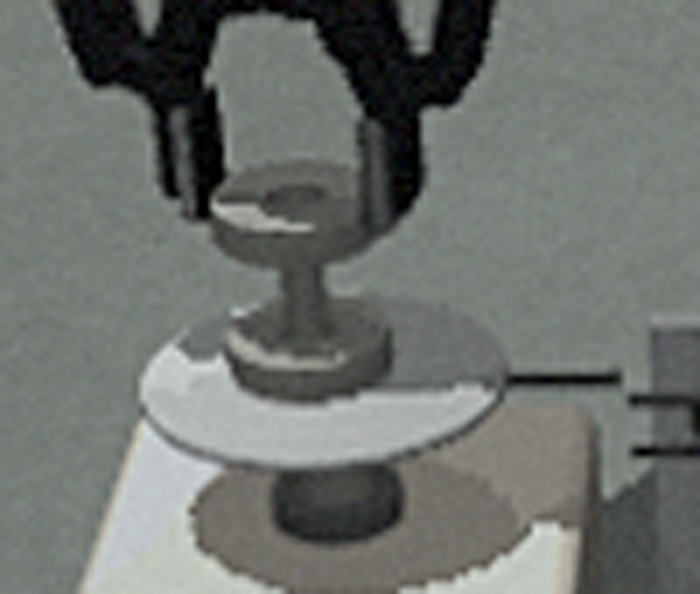

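>>> carry_out([
  {"dx": 0.1, "dy": -0.2, "dz": 7, "wx": 0, "wy": 0, "wz": 0},
  {"dx": 0.1, "dy": -0.2, "dz": 14, "wx": 0, "wy": 0, "wz": 0},
  {"dx": 0.1, "dy": -0.2, "dz": 20, "wx": 0, "wy": 0, "wz": 0},
  {"dx": 0.1, "dy": -0.2, "dz": 25, "wx": 0, "wy": 0, "wz": 0},
  {"dx": 0.1, "dy": -0.2, "dz": 29, "wx": 0, "wy": 0, "wz": 0},
  {"dx": 0.1, "dy": -0.2, "dz": 32, "wx": 0, "wy": 0, "wz": 0},
  {"dx": 0.1, "dy": -0.2, "dz": 35, "wx": 0, "wy": 0, "wz": 0},
  {"dx": 0.1, "dy": -0.2, "dz": 38, "wx": 0, "wy": 0, "wz": 0},
  {"dx": 0.1, "dy": -0.2, "dz": 40, "wx": 0, "wy": 0, "wz": 0},
  {"dx": 0.1, "dy": -0.2, "dz": 40, "wx": 0, "wy": 0, "wz": 0},
  {"dx": 0.1, "dy": -0.2, "dz": 40, "wx": 0, "wy": 0, "wz": 0},
])

```text
t: 18.85
tool_pos: [0.487, -0.1704, 0.1534]
tool_rot: [-2.222, -2.221, -0.001]
force: [-1.2, -0.4, -1.1]
finger_gap: 0.0492
```

```bash
python3 -c "
from h import *
look('n',3)"
```

```text
Fmean [-0.23  0.55 -0.49]
t 19.0 p [ 487.  -170.4  153.5] F [ 0.09 -0.37 -1.56] gap 48.9
[[ 0.001  1.     0.001]
 [ 1.    -0.001  0.001]
 [ 0.001  0.001 -1.   ]]
206 [126 123 124 121 122 124 126 122 119 126 117  75   4 101 136 131 127 130
 132 128 127 130 124 127]
209 [122 120 119 122 130 126 124 123 127 127 113  74  17 103 139 132 127 130
 129 130 128 128 129 128]
```

View pics/n.png

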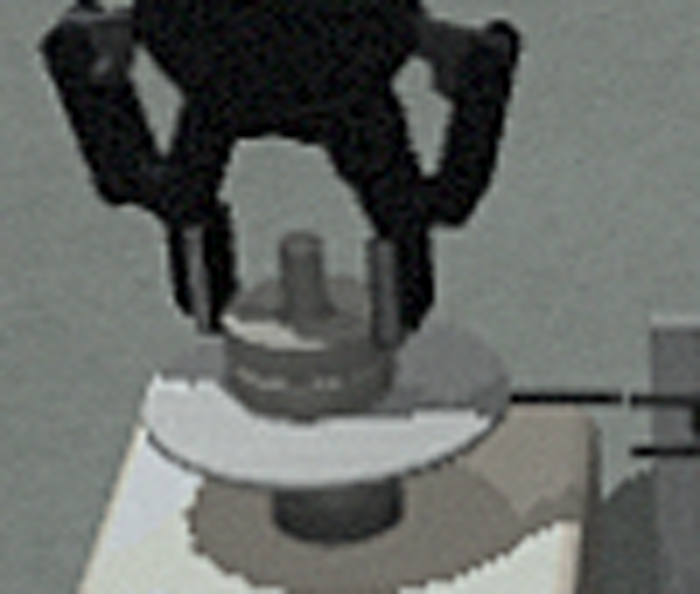

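>>> carry_out([
  {"dx": 0, "dy": 0, "dz": 0, "wx": 0, "wy": 0, "wz": 0},
  {"dx": 0, "dy": 0, "dz": 0, "wx": 0, "wy": 0, "wz": 0},
  {"dx": 0, "dy": 0, "dz": 0, "wx": 0, "wy": 0, "wz": 0},
  {"dx": 0, "dy": 0, "dz": -20, "wx": 0, "wy": 0, "wz": 0},
  {"dx": 0, "dy": 0, "dz": -45, "wx": 0, "wy": 0, "wz": 0},
  {"dx": 0, "dy": 0, "dz": -70, "wx": 0, "wy": 0, "wz": 0},
  {"dx": 0, "dy": 0, "dz": -70, "wx": 0, "wy": 0, "wz": 0},
  {"dx": 0, "dy": 0, "dz": -70, "wx": 0, "wy": 0, "wz": 0},
], gripper=64)

```text
t: 19.8
tool_pos: [0.4875, -0.1707, 0.2241]
tool_rot: [2.221, 2.22, 0.002]
force: [-0.4, -0.2, -0.4]
finger_gap: 0.0638
```

```bash
python3 -c "
from h import *
look('o',2)
im=bot.snapshot('scene');cv2.imwrite('pics/o2.png',cv2.resize(im[150:195,190:240,::-1],None,fx=12,fy=12,interpolation=cv2.INTER_CUBIC))
plan(598.8,244.5,75,0)"
```

```text
Fmean [-0.34 -0.19  0.56]
t 19.9 p [ 486.3 -170.2  222.5] F [-0.18 -0.73  0.23] gap 64.1
[[ 0.     1.    -0.001]
 [ 1.    -0.     0.001]
 [ 0.001 -0.001 -1.   ]]
206 [125 119 122 119 122 123 120 122 117 123 120 129 108  49  26 105 135 125
 124 127 125 125 126 129]
209 [122 121 117 120 122 119 123 118 124 123 116 127 105  50  32 105 133 129
 126 125 122 122 129 129]
t 19.95 p [ 486.2 -170.1  222.2] F [-0.16 -0.79 -0.21] gap 63.8
[[ 0.001  1.    -0.001]
 [ 1.    -0.001  0.002]
 [ 0.002 -0.001 -1.   ]]
d [414.4 112.6 147.7] w [-1.400e-01 -1.000e-02  8.997e+01] j [-0.46  0.1  -0.31  1.16  0.   -0.46]
```

View pics/o.png

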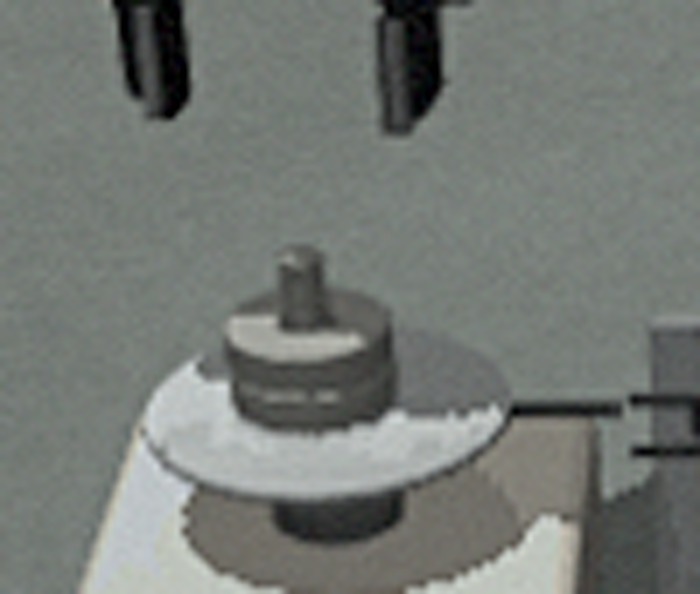

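View pics/o2.png

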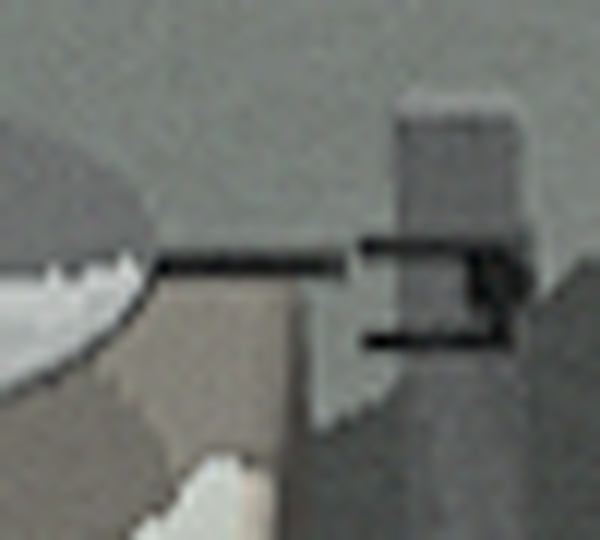

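Run:
```python
from h import *
g=np.mean([bot.snapshot('scene').astype(float).mean(2) for _ in range(2)],0)
print(bot.read_state()['t'])
np.set_printoptions(linewidth=250)
print(np.round(g[164:186,200:236]).astype(int))
def cen(c,a,b):
    p=g[a:b,c]; w=np.clip(122-p,0,None); w[w<12]=0; return (w*np.arange(a,b)).sum()/w.sum()
print('ptr',[round(cen(c,168,176),2) for c in range(206,219)])
print('up',[round(cen(c,166,174),2) for c in range(219,224)])
print('lo',[round(cen(c,174,183),2) for c in range(219,224)])
# geometry: pan centre near spindle; pointer dir
for z in (.130,.122,.114,.106,.098,.09): print(z,proj('scene',[[.475,-.09,z],[.472,-.075,z]]).round(2))
```

```text
20.05
[[122 120 118 122 120 122 120 121 118 123 122 125 121 122 121 120 123 122 116 121 121 122 111  90  88  93  93  93  94  89  94  93  92 111 130 121]
 [112 118 125 120 121 120 121 122 120 124 124 120 122 123 120 120 122 125 120 125 124 124 118  88  94  92  92  91  90  87  92  94  91 113 128 123]
 [107 114 124 125 120 118 120 119 122 122 126 123 124 127 122 121 121 125 122 126 127 122 126  89  91  92  91  90  93  89  90  94  89 112 127 122]
 [111 105 122 125 123 124 122 120 120 120 122 123 122 122 125 124 122 124 126 125 121 127 126  83  90  92  92  94  92  93  91  92  92 114 129 126]
 [108 112 107 128 126 129 122 117 118 121 122 120 123 122 124 124 128 124 124 128 128 135 129  86  93  98  94  95  93  93  93  98  91 100 117 126]
 [111 110 108 130 129 128 127 125 125 124 126 128 130 131 132 129 127 129 129 119  94  98  96  78  75  77  80  80  80  77  78  82  78  76 103 128]
 [102 106 109 107 110 108 105 104 109 104 106 109 106 112 110 108 109 102 102 105  29  30  34  38  36  38  38  42  44  45  44  44  57  65 101 130]
 [164  98 106  52  53  54  50  53  50  52  50  52  52  50  50  53
[... 2220 characters left out ...]
.56), np.float64(171.56), np.float64(171.57), np.float64(171.6), np.float64(171.77), np.float64(172.36), np.float64(172.01), np.float64(171.58), np.float64(171.58), np.float64(171.57)]
up [np.float64(170.0), np.float64(170.16), np.float64(170.15), np.float64(170.13), np.float64(169.6)]
lo [np.float64(nan), np.float64(177.99), np.float64(177.95), np.float64(178.53), np.float64(178.07)]
0.13 [[212.63 160.31]
 [220.05 160.16]]
0.122 [[212.8  163.71]
 [220.19 163.56]]
0.114 [[212.97 167.08]
 [220.33 166.93]]
0.106 [[213.14 170.42]
 [220.47 170.27]]
0.098 [[213.31 173.73]
 [220.61 173.59]]
0.09 [[213.48 177.02]
 [220.75 176.87]]<stdin>:7: RuntimeWarning: invalid value encountered in scalar divide
```

>>> carry_out([
  {"dx": 0, "dy": 0, "dz": -20, "wx": 0, "wy": 0, "wz": 0},
  {"dx": 40, "dy": 0, "dz": -40, "wx": 0, "wy": 0, "wz": 0},
  {"dx": 80, "dy": 0, "dz": -50, "wx": 0, "wy": 0, "wz": 0},
  {"dx": 120, "dy": 0, "dz": -50, "wx": 0, "wy": 0, "wz": 0},
  {"dx": 160, "dy": 0, "dz": -50, "wx": 0, "wy": 0, "wz": 0},
  {"dx": 180, "dy": 0, "dz": -50, "wx": 0, "wy": 0, "wz": 0},
  {"dx": 180, "dy": 0, "dz": -50, "wx": 0, "wy": 0, "wz": 0},
])

```text
t: 20.75
tool_pos: [0.4857, 0.012, 0.2718]
tool_rot: [-2.215, -2.223, 0.001]
force: [0.2, -0.4, 0.7]
finger_gap: 0.0639
```

```bash
python3 -c "
from h import *
look('p',2)
im=bot.snapshot('scene');cv2.imwrite('pics/q.png',im[:,:,::-1]);cv2.imwrite('pics/q2.png',cv2.resize(im[130:200,140:240,::-1],None,fx=7,fy=7,interpolation=cv2.INTER_CUBIC))"
```

```text
Fmean [ 0.3  -0.39 -0.74]
t 20.85 p [486.1   9.9 271.9] F [ 0.03 -0.39 -0.77] gap 64.2
[[-0.001  1.    -0.003]
 [ 1.     0.001  0.001]
 [ 0.001 -0.003 -1.   ]]
206 [122 118 120 115 118 118 117 117 117 119 124 120 106  77  43 158 199 193
 190 193 194 192 196 200]
209 [123 117 115 115 120 120 119 119 119 116 117 122 109  75  54 157 199 193
 188 189 193 190 192 192]
```

View pics/q.png

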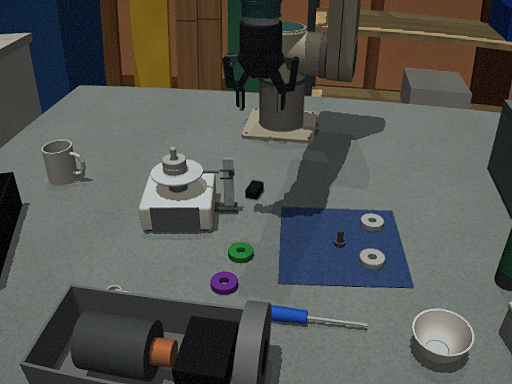

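View pics/q2.png

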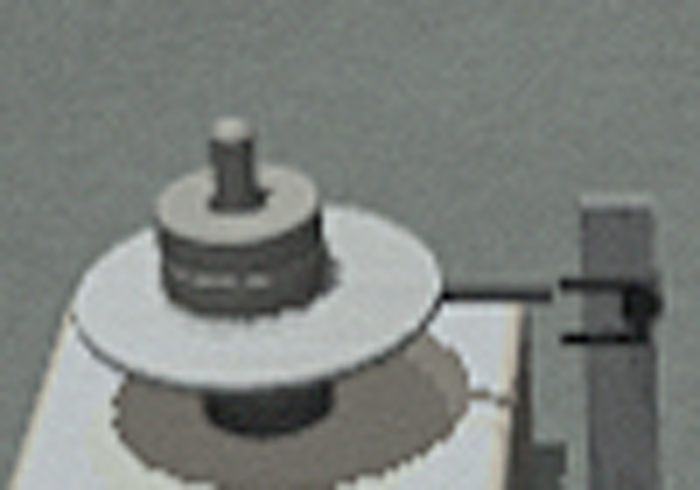

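Seen clear of the hand, both rings lie flat at about (174,165). The pointer, at row 171.6, is below the upper bar (170.1) and above the lower bar (178.0). The two spare rings are still on the mat.

```bash
python3 -c "
from rig import bot
print(bot.hand_in())"
```

```text
the job is handed in; nothing more can be done
None
```

I threaded two rings, one at a time, over the spindle. The pointer came to rest between the clip's bars, and I handed the job in at about 21 s with the hand clear of the scale.

- **Pointer:** it measured about 6 mm above the middle of the gap, where up to 8 mm counts as between the bars. That leaves about 2 mm at the upper bar, with a measuring error of about 0.5 mm. It held steady over repeated pictures.
- **Rings:** both lie flat on the stack. The other two are still on the mat. A third ring would probably also have stayed in the gap, but it was not needed.
- **One miss:** my first reading of the spindle position was about 2 mm off. The first ring touched the spindle's top and pushed the pan down by about 5 mm, roughly 1 N. I shifted it 2 mm, the pan sprang back, and the ring went on cleanly. The second ring went on at the first try.
- **Everything else:** the bolt, charger, screwdriver, green and purple rings and scale housing look unmoved in the last picture. The wrench hardly shows there, but the arm went nowhere near it.

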